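# Start up the slide-reading bench

### The job

Start up the bench with a light fingertip press on each key, one after the other in this order: first the key of the power bar, then the key of the slide warmer, then the key of the lamp supply, each pressed well in, so that it stays in. Leave the tube mixer's key out. Press slowly and gently, not jabbing, and do not lift, tip or shift any of the devices; leave everything else on the bench where it stands.

Things in the scene. Friction and masses are not known exactly. Their poses are not given: they have to be found in the camera images.
- power_bar: Mains power bar: a long narrow white plastic bar, 200 x 56 x 38 mm, with three round sockets in a row on top. Key 70 mm from the centre along -x (the robot's side). Loose, heavy. Origin: centre of the underside; x along its length, z up.
- bar_key_top (a point): Centre of the top face of the power bar's key, 54 mm above the table while the key is out; moves down with the key. The key is a grey cylinder of 21 mm diameter in a thin black collar, standing 16 mm proud of the housing when out, 4 mm when fully in.
- bar_key (a joint): Travel of that key in m: 0 = out (off), 0.012 = fully in. Above 0.004 it counts as on. It slides straight down under about 4 N at first, rising evenly to about 8 N at 0.012, where it meets a hard stop: run into that no faster than 20 mm/s. It stays wherever it is left.
- slide_warmer: Slide warmer: a flat white box, 140 x 110 x 36 mm, with an aluminium plate (88 x 98 mm, 4 mm high) carrying three glass slides on top. Key 50 mm from the centre along -x (the robot's side). Loose, heavy. Origin: centre of the underside; x along its length, z up.
- warmer_key_top (a point): Centre of the top face of the slide warmer's key, 52 mm above the table while the key is out; moves down with the key. The key is a grey cylinder of 21 mm diameter in a thin black collar, standing 16 mm proud of the housing when out, 4 mm when fully in.
- warmer_key (a joint): Travel of that key in m: 0 = out (off), 0.012 = fully in. Above 0.004 it counts as on. It slides straight down under about 4 N at first, rising evenly to about 8 N at 0.012, where it meets a hard stop: run into that no faster than 20 mm/s. It stays wherever it is left.
- lamp_supply: Microscope lamp supply: a white box, 120 x 100 x 60 mm, with a round black dimmer dial (38 mm diameter, 14 mm high) on top, 32 mm from the centre along +x. Key 35 mm from the centre along -x (the robot's side). Loose, heavy. Origin: centre of the underside; x along its length, z up.
- lamp_key_top (a point): Centre of the top face of the lamp supply's key, 76 mm above the table while the key is out; moves down with the key. The key is a grey cylinder of 21 mm diameter in a thin black collar, standing 16 mm proud of the housing when out, 4 mm when fully in.
- lamp_key (a joint): Travel of that key in m: 0 = out (off), 0.012 = fully in. Above 0.004 it counts as on. It slides straight down under about 4 N at first, rising evenly to about 8 N at 0.012, where it meets a hard stop: run into that no faster than 20 mm/s. It stays wherever it is left.
- tube_mixer: Tube mixer, to be left off: a round white drum, 116 mm diameter, 60 mm high, with a hollow grey rubber cup on a steel neck (56 mm diameter, top 102 mm above the table) 28 mm from the centre along +x. Key 38 mm from the centre along -x (the robot's side). Loose, heavy. Origin: centre of the underside; x along its length, z up.
- mixer_key_top (a point): Centre of the top face of the tube mixer's key, 76 mm above the table while the key is out; moves down with the key. The key is a grey cylinder of 21 mm diameter in a thin black collar, standing 16 mm proud of the housing when out, 4 mm when fully in.
- mixer_key (a joint): Travel of that key in m: 0 = out (off), 0.012 = fully in. Above 0.004 it counts as on. It slides straight down under about 4 N at first, rising evenly to about 8 N at 0.012, where it meets a hard stop: run into that no faster than 20 mm/s. It stays wherever it is left.
- jar_a: Specimen jar with yellow cap, 44 mm diameter, 62 mm tall. Bystander; origin at the centre of its underside.
- jar_b: Specimen jar with red cap, 44 mm diameter, 62 mm tall. Bystander; origin at the centre of its underside.
- slide_box: Blue slide box, 40 x 85 x 30 mm high. Bystander; origin at the centre of its underside.
- petri_dish: Glass dish, 60 mm diameter, 14 mm high. Bystander; origin at the centre of its underside.
- amber_bottle: Amber reagent bottle, 60 mm diameter, 130 mm tall. Bystander; origin at the centre of its underside.
- tip_box: Green pipette-tip box, 80 x 120 x 52 mm high. Bystander; origin at the centre of its underside.
- tube_rack: Aluminium rack with capped tubes, 70 x 150 x 80 mm high. Bystander; origin at the centre of its underside.
Mind the look-alikes: they are no part of the job. What is shaped like the lamp_supply but yellow is not meant.

How it is judged (in metres and radians):
On the way, in this order (a step that is already met when the one before it is completed fails the run):
1. the power bar's key is pressed in (more than 4 of its 12 mm) (value of joint bar_key above 0.004 m), for 0.2 s.
2. the slide warmer's key is pressed in (more than 4 of its 12 mm) (value of joint warmer_key above 0.004 m), for 0.2 s.
3. the lamp supply's key is pressed in (more than 4 of its 12 mm) (value of joint lamp_key above 0.004 m), for 0.2 s.
At the end, for the whole second after the job is handed in: The keys of the power bar, slide warmer and lamp supply are each more than 4 mm in (of 12 mm), the tube mixer's key is out (less than 2.5 mm in), the four devices stand still and upright within 20 mm of where they stood, and the other things within 25 mm (value of joint each of bar_key, warmer_key, lamp_key above 0.004 m and value of joint mixer_key below 0.0025 m and distance of each of power_bar, slide_warmer, lamp_supply, tube_mixer from where it was at the start of the episode below 0.02 m and angle between each of power_bar, slide_warmer, lamp_supply, tube_mixer's own z axis and vertical below 0.1 rad and linear speed of each of power_bar, slide_warmer, lamp_supply, tube_mixer below 0.02 m/s and distance of each of jar_a, jar_b, slide_box, petri_dish, amber_bottle, tip_box, tube_rack from where it was at the start of the episode below 0.025 m); the robot touches nothing.
It fails at once if a key is pressed out of order: the slide warmer's (over 2.5 mm) before the power bar is on, or the lamp supply's before both others are on ((value of joint warmer_key above 0.0025 m and value of joint bar_key below 0.004 m) or (value of joint lamp_key above 0.0025 m and value of joint any of bar_key, warmer_key below 0.004 m)).
It fails at once if the tube mixer's key is pressed (over 2.5 mm) (value of joint mixer_key above 0.0025 m).
It fails at once if a device is pressed hard (over 40 N) (contact force between the fingers and power_bar above 40 N or contact force between the fingers and slide_warmer above 40 N or contact force between the fingers and lamp_supply above 40 N or contact force between the fingers and tube_mixer above 40 N).
It fails at once if a device is lifted (over 12 mm), tipped (over 0.15 rad) or shifted (over 20 mm) (height (world z) of any of power_bar, slide_warmer, lamp_supply, tube_mixer above 0.012 m or angle between any of power_bar, slide_warmer, lamp_supply, tube_mixer's own z axis and vertical above 0.15 rad or distance of any of power_bar, slide_warmer, lamp_supply, tube_mixer from where it was at the start of the episode above 0.02 m).
It fails at once if another thing on the bench is shifted or lifted (over 25 mm) or tipped (over 0.3 rad) (distance of any of jar_a, jar_b, slide_box, petri_dish, amber_bottle, tip_box, tube_rack from where it was at the start of the episode above 0.025 m or angle between any of jar_a, jar_b, slide_box, petri_dish, amber_bottle, tip_box, tube_rack's own z axis and vertical above 0.3 rad).
It also fails if it takes over 54 s, if anything falls off the work surface, if the arm or the gripper's body presses on something with over 40 N, if the wrist force passes 120 N, or if a joint passes its speed limit or range.

### The arm

A 6-joint arm with a two-finger parallel gripper is mounted at the origin on the work surface. World frame = base frame: x ahead of the robot, y to its left, z up, the work surface at z = 0. Lengths are in mm, angles in rad, forces in N, time in s.
With the tool pointing down it reaches from about 350 to 775 mm from the base axis. Payload 7.3 kg.
Tool frame: the origin (TCP) lies at the very end of the fingers, on their centre line; the grasp point (between the pads) lies 19 mm behind it; z points along the fingers, y is the line along which they close (so a half turn about z gives the same grasp; the last joint's range is limited). The gripper opens to 92 mm and grips with 3 to 60 N. Pads are 19 mm wide; open, the fingers measure 130 mm over their backs; the gripper's body (75 mm by 190 mm) begins 47 mm behind the grasp point.
Start: joints at [-1.397, 0.342, 1.524, -0, 1.275, -0.146], TCP at [165.071, -498.397, 195.341] pointing down, gripper open.
Joint ranges: [-2.53, 2.53], [-0.77, 2.02], [0.04, 2.7], [-1, 4.14], [0.28, 2.66], [-3.11, 3.11]. Speed limits (rad/s): [2.57, 2.57, 3.14, 3.14, 3.14, 3.14].

### API

Orientations are given as [roll, pitch, yaw] about the fixed x, y, z axes, in that order (R = Rz(yaw) Ry(pitch) Rx(roll)).
In Python, from plant import bot gives the robot as it stands.
- The arm moves only by the tool apply_moves, never from a script. Its argument "motion" is text: rows parted by semicolons, each of 4 numbers parted by spaces: the shift along the tool's x, y, z in m, then the turn about the tool's z in degrees. A call has 1 to 8 rows; each row shifts and turns the commanded pose from where the row before left it, along the tool's axes as they then stand; what a row does not reach is not made up. A row lasts 1/8 s, in which the tool goes at most 62.5 mm and 10.7 degrees, less where a joint would pass 70% of its speed; a pose out of reach is approached as far as the arm can. A call with a gripper value outside its range is refused whole. "fingers" is the opening, from -1 (shut) to 1 (fully open), set as the call begins (left out, the last holds). The fingers move at their own pace and stop on an object; the grip force is fixed at half the most. Time passes only in rows, so rows that do not move let the fingers close. It gives the time, the measured TCP pose, the force, the opening and the grip force at its end, in the units of the state.
- bot.get_obs(): the state, without advancing time (a new reading comes with each control period).
- bot.capture(name): name is "scene" or "top" or "wrist"; returns a dict with "img" (384x512x3 uint8, blue, green, red), "range_z" (384x512 float32, mm along the optical axis (not along the pixel's ray), 0 where there is no reading), "fx", "fy", "cx", "cy" (pixels), "D" ([k1, k2, p1, p2, k3] as OpenCV has them; the pictures are not rectified), "world_from_camera" (4x4, takes a point from camera to world coordinates); the wrist camera has in their place "mount" (4x4, takes a point from camera to tool coordinates, whose origin is the TCP and whose axes are the flange's). Camera axes: x right, y down, z forward; pixel columns grow to the right and rows downward; lengths in mm; the calibration is good to about 2 mm. A picture is of the moment at which its call begins: read the wrist's pose just before it.
- bot.close_job(): hands the job in; it is judged then, once.
Trained networks look in a picture, given as the dict that the camera call returned (one of the last four; its "shot" number tells which), for a name from the list of things; names that differ only in an ending like _2 or _b are one class to them, and where a whole thing is asked for, a point or a joint stands for the part that bears it (a point fixed in the world has none). Each returns a list of dicts, best first, with "p" (0 to 1); they miss things now and then, are a little off and sometimes report something else, mostly with a low value. They report only what shows in the picture. A call takes as long as a camera call. They do not tell look-alikes from the thing itself.
- bot.cut_out(picture, thing): "pixels" (384x512 bool, what is visible of it) and "point" ([column, row] in pixels, amid what is visible of it).
The state is a dict: "time": time; "joint_positions": joint angles; "dq": joint speeds; "tau": joint torques, N m; "tool_pos": TCP position; "tcp_rot": TCP orientation; "contact_force": force on the tool from outside, world axes, zero at the start; "moment": the same for the moment, N m; "grip_width": finger opening in mm; "finger_force": force on a finger pad.
Only numpy, scipy, OpenCV 4.12 (cv2) and the standard library are available. Lean on these libraries where they do the work, as an engineer would, in place of code of your own. Each camera call takes 0.05 s, during which the arm holds its last target. There are 200 camera calls.

## Working session

There is one attempt and no reset: what is moved stays moved. The work goes in short steps, Python scripts to look and compute and a tool call to move; the robot and the scene stay as the last step left them, time stands still between calls to the robot, and variables do not carry over. Pictures are saved under pics/ and viewed, at most 10 in all, crops included, and the job is handed in when it is done.

Besides the shell and the picture viewer there is one more tool, called after ">>>" by a JSON object that holds its "api" and its "payload", one argument or row to a line. apply_moves: Moves the arm, as the interface text tells. Its arguments: {"type":"object","properties":{"motion":{"type":"string"},"fingers":{"type":"number"}},"required":["motion"]}

```bash
mkdir -p pics; ls; cat > h.py <<'E'
import numpy as np,cv2
from plant import bot
def world(c,uv,T=None):
    T=c["world_from_camera"] if T is None else T
    K=np.array([[c["fx"],0,c["cx"]],[0,c["fy"],c["cy"]],[0,0,1.]])
    uv=np.asarray(uv,float).reshape(-1,2)
    n=cv2.undistortPoints(uv.reshape(-1,1,2),K,np.array(c["D"],float)).reshape(-1,2)
    z=c["range_z"][uv[:,1].astype(int),uv[:,0].astype(int)]
    P=np.c_[n*z[:,None],z,np.ones(len(z))]
    return (P@np.asarray(T).T)[:,:3]
E
cat > a.py <<'E'
from h import *
cs={n:bot.capture(n) for n in("top","scene")}
for n,c in cs.items():
    cv2.imwrite(f"pics/{n}1.png",c["img"])
    for t in["bar_key_top","warmer_key_top","lamp_key_top","mixer_key_top","power_bar","slide_warmer","lamp_supply","tube_mixer"]:
        for d in bot.cut_out(c,t)[:3]:
            m=d["pixels"];v,u=np.nonzero(m&(c["range_z"]>0))
            w=np.median(world(c,np.c_[u,v]),0) if len(u) else None
            print(n,t,round(d["p"],2),np.round(d["point"]),m.sum(),None if w is None else w.round())
o=bot.get_obs();print(o)
E
python3 a.py
```

```text
pics
top bar_key_top 0.31 [143. 182.] 1501 [509. 303.  37.]
top warmer_key_top 0.42 [359. 220.] 43 [ 407. -299.   52.]
top mixer_key_top 0.44 [292. 179.] 23 [ 523. -114.   76.]
top mixer_key_top 0.4 [360. 222.] 65 [ 407. -300.   50.]
top power_bar 0.95 [144. 183.] 1495 [508. 303.  37.]
top power_bar 0.45 [177. 139.] 255 [641. 208.  60.]
top slide_warmer 0.91 [359. 210.] 2025 [ 455. -302.   39.]
top slide_warmer 0.34 [357. 221.] 52 [ 407. -299.   51.]
top lamp_supply 0.93 [206. 166.] 1590 [571. 120.  59.]
top lamp_supply 0.89 [137. 305.] 1898 [177. 286.  60.]
top tube_mixer 0.76 [292. 172.] 1337 [ 560. -116.   61.]
scene lamp_key_top 0.36 [291. 178.] 58 [541. 118.  75.]
scene mixer_key_top 0.53 [228. 233.] 65 [ 525. -119.   76.]
scene mixer_key_top 0.46 [293. 177.] 52 [540. 117.  75.]
scene power_bar 0.61 [317. 144.] 1239 [516. 295.  38.]
scene power_bar 0.6 [371. 170.] 675 [707. 296.  77.]
scene slide_warmer 0.59 [163. 273.] 2494 [ 465. -311.   39.]
scene lamp_supply 0.78 [298. 189.] 1685 [581. 105.  60.]
scene lamp_supply 0.62 [228.  97.] 1098 [187. 269.  60.]
scene tube_mixer 0.65 [240. 247.] 1724 [ 574. -135.   61.]
{'time': 0.9, 'joint_positions': array([-1.39698305e+00,  3.41976171e-01,  1.52410248e+00, -3.10910689e-06,
        1.27534333e+00, -1.46027187e-01]), 'dq': array([-1.43086723e-03,  2.01743056e-03, -2.10121048e-04, -9.35113838e-05,
       -1.02776092e-03,  7.62587355e-04]), 'tau': array([ 1.22988178e-03, -4.31116748e+01, -2.44476753e+01,  7.17696687e-02,
        4.82287584e-02, -7.70778257e-06]), 'tool_pos': array([ 165.08163112, -498.41325295,  195.35202175]), 'tcp_rot': array([3.14142423e+00, 2.77777680e-05, 3.19841365e-01]), 'contact_force': array([0.11166767, 0.20489334, 0.08989407]), 'moment': array([-0.02593806,  0.00638744, -0.01350578]), 'finger_force': 0.0, 'grip_width': 91.49771169896566}
```

View pics/top1.png

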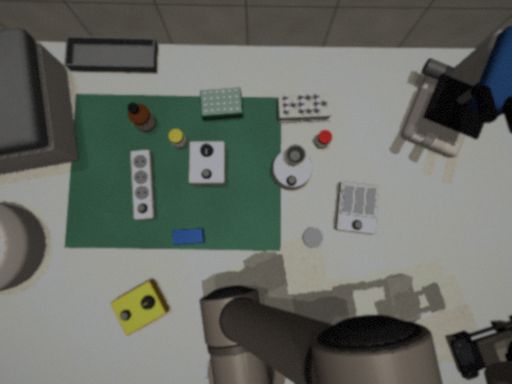

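View pics/scene1.png

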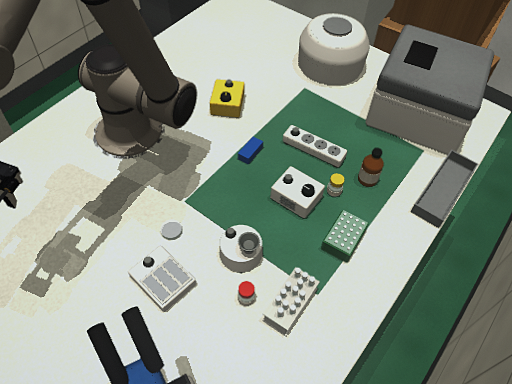

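Top view: candidates are the power bar key (142,209), warmer key (357,224), lamp supply key (207,175), mixer key (291,181, leave it out) and the yellow look-alike's key (125,315, not meant). In the scene view the same keys are at (294,131), (148,262), (288,179), (230,232) and (229,84). I'm choosing the white devices and will localise each key by depth in both views.

```bash
cat > b.py <<'E'
from h import *
X={"bar":((142,209),(294,131),54),"warmer":((357,224),(148,262),52),"lamp":((207,175),(288,179),76),"mixer":((291,181),(230,232),76)}
for i,n in enumerate(("top","scene")):
    c=bot.capture(n)
    v,u=np.mgrid[:384,:512];uv=np.c_[u.ravel(),v.ravel()]
    W=world(c,uv);g=c["img"].reshape(-1,3).max(1)
    for k,x in X.items():
        s=(np.hypot(*(uv-x[i]).T)<14)&(abs(W[:,2]-x[2])<5)
        dark=(np.hypot(*(uv-x[i]).T)<9)&(g<110)
        print(n,k,s.sum(),W[s].mean(0).round(1),np.ptp(W[s],0).round() if s.any() else '', uv[dark].mean(0).round(1),dark.sum())
        if i==0: 
            body=(np.hypot(*(uv-x[i]).T)<60)&(abs(W[:,2]-(x[2]-16))<4)&(np.hypot(*(W-W[s].mean(0)).T[:2])<160)&(g>110)
            print('   body',body.sum(),cv2.minAreaRect(W[body][:,:2].astype(np.float32)))
    if i==0:cv2.imwrite("pics/top2.png",cv2.resize(c["img"][130:250,110:390],None,fx=2.8,fy=2.8,interpolation=2))
E
python3 b.py
```

```text
top bar 41 [443.1 300.1  53.2] [19. 17.  9.] [142.3 208. ] 75
   body 757 ((471.85650634765625, 289.5458984375), (268.1844482421875, 113.51036834716797), 27.916954040527344)
top warmer 44 [ 406.4 -300.8   51.7] [17. 19.  7.] [356.3 224.5] 75
   body 1093 ((455.8941345214844, -306.8110046386719), (108.27693939208984, 139.15391540527344), 84.0137710571289)
top lamp 47 [539.9 121.4  74.4] [20. 20.  8.] [206.4 174.6] 89
   body 1287 ((591.4082641601562, 151.24920654296875), (152.0058135986328, 155.6800537109375), 1.1843708753585815)
top mixer 46 [ 524.4 -114.4   75.3] [20. 19.  9.] [290.6 183.1] 126
   body 843 ((592.8116455078125, -135.32626342773438), (107.8597183227539, 179.19186401367188), 61.531944274902344)
scene bar 35 [442.2 299.2  54.2] [22. 21.  9.] [294.6 129.3] 85
scene warmer 50 [ 407.4 -303.2   52.1] [20. 21.  9.] [148.2 262.2] 68
scene lamp 41 [539.5 119.7  75.9] [17. 21.  8.] [287.2 178.7] 73
scene mixer 50 [ 523.8 -116.8   75.9] [21. 19.  9.] [229.6 231.3] 92
```

View pics/top2.png

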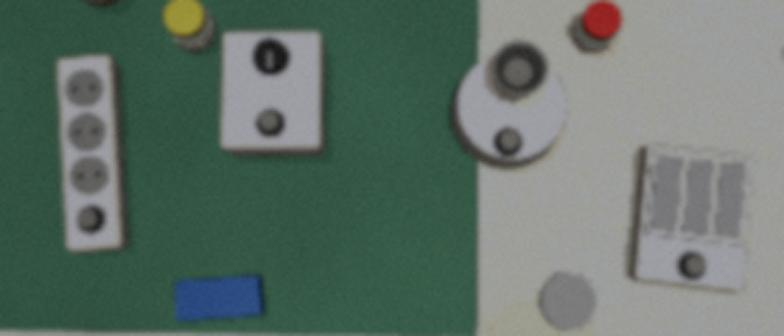

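The crop confirms it. In crop pixels, the bar key is at (90,218), lamp supply key (270,122), warmer key (692,265) and mixer key (508,140), all on the white devices. The two views agree to about 2 mm: bar (443,300), warmer (407,-302), lamp (540,120). I'll close the fingers and travel high.

>>> {"api": "apply_moves", "payload": {
  "motion": "0.0475 -0.030 0 0;0.0475 -0.030 0 0;0.0475 -0.030 0 0;0.0475 -0.030 0 0;0.0475 -0.030 0 0;0.0475 -0.030 0 0;0.0475 -0.030 0 0;0.0475 -0.030 0 0",
  "fingers": -1
}}

```text
time: 2.0
tool_pos: [451.4, -149.6, 195.6]
tcp_rot: [3.141, -0.0, 0.32]
contact_force: [1.5, -1.0, -0.7]
grip_width: 16.4
finger_force: 0.0
```

>>> {"api": "apply_moves", "payload": {
  "motion": "0.0168 -0.0537 0 0;0.0168 -0.0537 0 0;0.0168 -0.0537 0 0;0.0168 -0.0537 0 0;0.0168 -0.0537 0 0;0.0168 -0.0537 0 0;0.0168 -0.0537 0 0;0.0168 -0.0537 0 0"
}}

```text
time: 3.0
tool_pos: [442.7, 300.9, 195.4]
tcp_rot: [3.141, -0.001, 0.32]
contact_force: [0.2, -0.3, 0.8]
grip_width: 0.7
finger_force: 0.0
```

>>> {"api": "apply_moves", "payload": {
  "motion": "0 0 0 0;0 0 0 0;0 0 0 0"
}}

```text
time: 3.38
tool_pos: [443.1, 297.8, 195.4]
tcp_rot: [3.141, 0.0, 0.318]
contact_force: [-0.4, -0.5, -0.0]
grip_width: 0.7
finger_force: 0.0
```

```bash
cat > w.py <<'E'
from h import *
import sys
from scipy.spatial.transform import Rotation as R
k=np.array([float(a) for a in sys.argv[1:4]])
o=bot.get_obs();c=bot.capture("wrist")
T=np.eye(4);T[:3,:3]=R.from_euler("xyz",o["tcp_rot"]).as_matrix();T[:3,3]=o["tool_pos"]
T=T@np.array(c["mount"])
v,u=np.mgrid[:384,:512];uv=np.c_[u.ravel(),v.ravel()]
W=world(c,uv,T)
s=(np.hypot(*(W-k).T[:2])<25)&(abs(W[:,2]-k[2])<5)
print(s.sum(),W[s].mean(0).round(1) if s.any() else'',uv[s].mean(0).round(),o["tool_pos"].round(1))
cv2.imwrite(f"pics/w{sys.argv[4]}.png",c["img"])
E
python3 w.py 443 300 54 1
```

```text
277 [443.8 300.7  54.2] [245. 173.] [443.1 297.8 195.4]
```

View pics/w1.png

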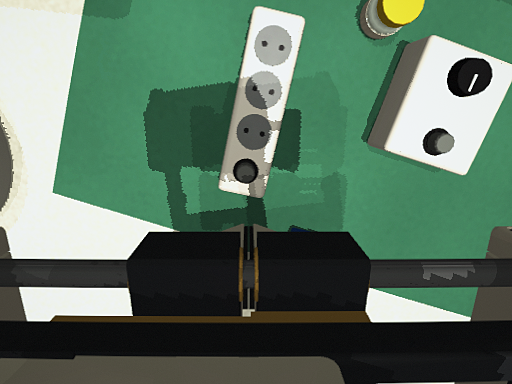

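The wrist view shows the bar key at (245,173), world (444,300.5,54). I'll correct by (+1.5,-2.4) mm in tool axes, then descend.

>>> {"api": "apply_moves", "payload": {
  "motion": "0.0015 -0.0024 0.02 0;0 0 0.025 0;0 0 0.025 0;0 0 0.025 0;0 0 0.02 0;0 0 0.012 0;0 0 0.005 0;0 0 0 0"
}}

```text
time: 4.42
tool_pos: [443.9, 301.6, 63.5]
tcp_rot: [3.142, -0.0, 0.319]
contact_force: [-0.1, -0.3, -0.0]
grip_width: 0.4
finger_force: 0.0
```

>>> {"api": "apply_moves", "payload": {
  "motion": "0 0 0.0012 0;0 0 0.0012 0;0 0 0.0012 0;0 0 0.0012 0;0 0 0.0012 0;0 0 0.0012 0;0 0 0.0012 0;0 0 0.0012 0"
}}

```text
time: 5.42
tool_pos: [443.5, 301.7, 53.6]
tcp_rot: [3.142, 0.0, 0.32]
contact_force: [-0.1, 0.4, 0.1]
grip_width: 0.4
finger_force: 0.0
```

>>> {"api": "apply_moves", "payload": {
  "motion": "0 0 0.0012 0;0 0 0.0012 0;0 0 0.0012 0;0 0 0.0012 0;0 0 0.0012 0;0 0 0.0012 0;0 0 0.0012 0;0 0 0 0"
}}

```text
time: 6.42
tool_pos: [443.5, 301.7, 45.2]
tcp_rot: [3.141, 0.0, 0.32]
contact_force: [-1.1, 0.3, 0.3]
grip_width: 0.4
finger_force: 0.0
```

>>> {"api": "apply_moves", "payload": {
  "motion": "0 0 0.0008 0;0 0 0.0008 0"
}}

```text
time: 6.68
tool_pos: [443.6, 301.7, 43.6]
tcp_rot: [3.142, -0.0, 0.32]
contact_force: [0.6, -0.2, 0.3]
grip_width: 0.5
finger_force: 0.0
```

No force at 43.6 mm, so I need to see whether the tip is beside the key.

```bash
cat > z.py <<'E'
from h import *
import sys
c=bot.capture("scene");s=c["img"][70:190,230:390]
w=bot.capture("wrist")["img"][90:330,100:420]
cv2.imwrite(f"pics/z{sys.argv[1]}.png",np.hstack([cv2.resize(s,(533,400),interpolation=2)[:,60:480],cv2.resize(w,(533,400))[:,130:510]]))
o=bot.get_obs();print(o["contact_force"],o["moment"],o["tool_pos"])
E
python3 z.py 1
```

```text
[ 0.24621248 -0.61773947  1.03592902] [0.05375826 0.00953142 0.00850937] [443.50155455 301.69318352  43.58944   ]
```

View pics/z1.png

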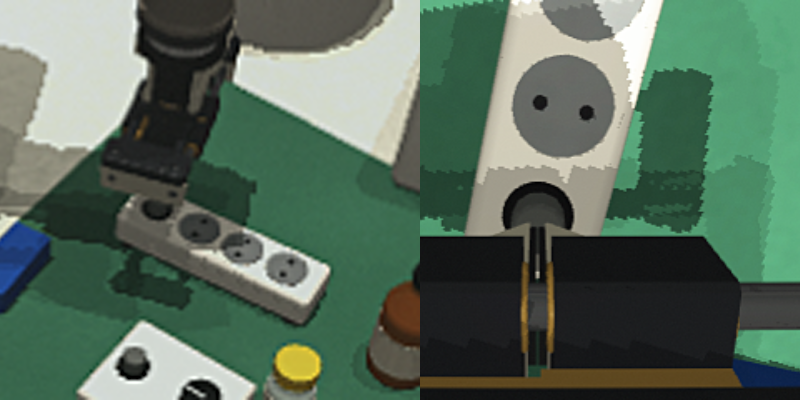

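The crop shows the key (540,210) in its collar directly at the fingertip. I'll check its height by depth.

```bash
cat > d.py <<'E'
from h import *
from scipy.spatial.transform import Rotation as R
import sys
k=np.array([float(a) for a in sys.argv[1:3]])
o=bot.get_obs();c=bot.capture("wrist")
T=np.eye(4);T[:3,:3]=R.from_euler("xyz",o["tcp_rot"]).as_matrix();T[:3,3]=o["tool_pos"]
T=T@np.array(c["mount"]);print(np.array(c["mount"]).round(2).tolist())
v,u=np.mgrid[:384:1,:512:1];W=world(c,np.c_[u.ravel(),v.ravel()],T).reshape(384,512,3)
s=(np.hypot(*(W[...,:2]-k).reshape(-1,2).T).reshape(384,512)<14)&(W[...,2]<75)&(W[...,2]>30)
h=np.histogram(W[s][:,2],bins=np.arange(30,76,2));print([(int(b),int(n)) for n,b in zip(*h) if n])
for lo in range(36,60,2):
    q=s&(W[...,2]>=lo)&(W[...,2]<lo+2)
    if q.sum()>8:print(lo,(W[q][:,:2].mean(0)-k).round(1),np.ptp(W[q][:,:2],0).round(1))
E
python3 d.py 444 300.5
```

```text
[[0.0, -0.96, -0.27, 73.12], [1.0, -0.0, 0.0, 0.31], [-0.0, -0.27, 0.96, -189.87], [0.0, 0.0, 0.0, 1.0]]
[(36, 8), (38, 326), (40, 116), (42, 30), (44, 30), (46, 31), (48, 28), (50, 38), (52, 132), (54, 208)]
38 [6.  1.1] [22.6 27.6]
40 [6.6 1.6] [20.7 27.4]
42 [6.7 3.2] [10.7 18.6]
44 [7.4 2.4] [ 7.2 18. ]
46 [7.1 2.9] [11.3 17.5]
48 [6.6 3.5] [11.2 18.4]
50 [7.2 2.8] [11.  18.4]
52 [5.2 2.3] [12.6 19. ]
54 [4.2 2. ] [11.1 17.4]
```

```bash
cat > e.py <<'E'
from h import *
from scipy.spatial.transform import Rotation as R
o=bot.get_obs();c=bot.capture("wrist")
Rt=R.from_euler("xyz",o["tcp_rot"]).as_matrix()
M=np.array(c["mount"])
v,u=np.mgrid[:384,:512];W=world(c,np.c_[u.ravel(),v.ravel()],M).reshape(384,512,3)
for uu in (250,258,266):
    print(uu,[(int(r),*W[r,uu].round(0).astype(int).tolist()) for r in range(186,300,6)])
print(c["fx"],c["cy"])
s=c["img"][170:300,190:330];cv2.imwrite("pics/e1.png",cv2.resize(s,None,fx=4.5,fy=4.5,interpolation=cv2.INTER_CUBIC))
E
python3 e.py
```

```text
250 [(186, 22, 2, 5), (192, 18, 2, 5), (198, 14, 2, 6), (204, 10, 2, 4), (210, 10, 1, -6), (216, 8, 1, -11), (222, 3, 1, -9), (228, 10, 1, -36), (234, 10, 1, -43), (240, 9, 1, -50), (246, 10, 1, -58), (252, 10, 1, -64), (258, 9, 1, -69), (264, 31, 1, -113), (270, 30, 1, -115), (276, 28, 1, -115), (282, 26, 1, -115), (288, 23, 1, -113), (294, -3, 1, -77)]
258 [(186, 22, 7, 6), (192, 18, 7, 6), (198, 14, 7, 5), (204, 11, 7, 4), (210, 8, 7, -2), (216, 7, 6, -11), (222, 3, 6, -10), (228, 10, 6, -37), (234, 36, 3, -105), (240, 36, 3, -108), (246, 36, 3, -113), (252, 36, 3, -115), (258, 34, 3, -116), (264, 33, 3, -117), (270, 31, 3, -117), (276, 30, 3, -117), (282, 29, 3, -119), (288, 28, 3, -120), (294, 25, 3, -119)]
266 [(186, 22, 12, 6), (192, 18, 12, 5), (198, 14, 12, 5), (204, 73, 0, -190), (210, 6, 12, 4), (216, 2, 12, 4), (222, -2, 12, 4), (228, 11, 10, -38), (234, 36, 6, -105), (240, 36, 5, -109), (246, 36, 5, -113), (252, 35, 5, -115), (258, 36, 5, -120), (264, 36, 5, -122), (270, 34, 5, -121), (276, 32, 5, -121), (282, 31, 5, -122), (288, 28, 5, -121), (294, 27, 5, -121)]
309.1058887553678 192.42239553446518
```

View pics/e1.png

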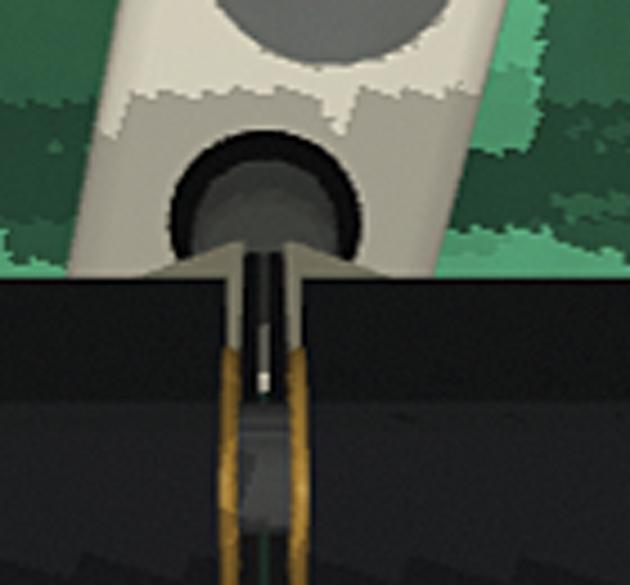

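The key top is still at 54 mm, and the visible finger ends well above the reported TCP. I'll measure the real tip height from the scene and top cameras.

```bash
cat > f.py <<'E'
from h import *
from scipy.spatial.transform import Rotation as R
o=bot.get_obs();c=bot.capture("scene")
Rt=R.from_euler("xyz",o["tcp_rot"]).as_matrix()
v,u=np.mgrid[:384,:512];W=world(c,np.c_[u.ravel(),v.ravel()])
L=(W-o["tool_pos"])@Rt
s=(abs(L[:,0])<22)&(abs(L[:,1])<30)&(L[:,2]<4)&(L[:,2]>-120)
for lo in range(-100,4,6):
    q=L[s&(L[:,2]>=lo)&(L[:,2]<lo+6)]
    if len(q):print(lo,len(q),'x',q[:,0].min().round(),q[:,0].max().round(),'y',q[:,1].min().round(),q[:,1].max().round())
print(o["contact_force"],o["joint_positions"].round(3))
E
python3 f.py
```

```text
-16 7 x -10.0 6.0 y 5.0 13.0
-10 9 x -9.0 6.0 y 4.0 11.0
-4 23 x -16.0 21.0 y -8.0 30.0
2 29 x -20.0 22.0 y -8.0 27.0
[ 0.62988328 -0.66881953  0.75126858] [ 0.454  0.531  1.688 -0.     0.923  1.706]
```

```bash
cat >> f.py <<'E'
for vv in range(92,136,4):
    print(vv,[tuple(W.reshape(384,512,3)[vv,uu].round(0).astype(int).tolist()) for uu in range(280,304,5)])
E
python3 f.py|tail -11
```

```text
92 [(276, 458, 1), (289, 470, 0), (305, 477, 5), (431, 291, 209), (446, 293, 215)]
96 [(291, 437, 7), (301, 452, 2), (405, 310, 164), (436, 285, 200), (448, 292, 202)]
100 [(300, 424, 3), (315, 432, 6), (424, 280, 182), (433, 293, 177), (450, 291, 189)]
104 [(311, 410, 1), (416, 268, 169), (433, 267, 181), (442, 280, 176), (456, 284, 182)]
108 [(323, 393, 3), (421, 263, 161), (441, 257, 177), (446, 275, 167), (456, 287, 165)]
112 [(433, 218, 186), (445, 225, 188), (454, 237, 185), (448, 275, 152), (463, 278, 160)]
116 [(441, 207, 185), (453, 214, 186), (464, 223, 187), (474, 233, 185), (484, 242, 184)]
120 [(443, 206, 170), (458, 208, 179), (471, 213, 183), (483, 220, 186), (494, 228, 186)]
124 [(440, 213, 147), (454, 216, 154), (472, 214, 167), (485, 218, 173), (499, 222, 178)]
128 [(377, 318, 2), (390, 326, 4), (468, 223, 142), (483, 225, 150), (497, 229, 155)]
132 [(385, 307, -2), (416, 285, 38), (431, 291, 42), (447, 294, 51), (454, 313, 40)]
```

The wrist depth shows the real fingertip ending about 30 mm above the nominal TCP when shut, so the key is untouched. I'll keep going down slowly, watching the force.

>>> {"api": "apply_moves", "payload": {
  "motion": "0 0 0.0015 0;0 0 0.0015 0;0 0 0.0015 0;0 0 0.0015 0"
}}

```text
time: 7.48
tool_pos: [443.5, 301.7, 37.5]
tcp_rot: [3.141, 0.0, 0.32]
contact_force: [0.3, -0.7, -0.1]
grip_width: 0.6
finger_force: 0.0
```

```bash
python3 e.py | cut -c1-260
```

```text
250 [(186, 24, 2, 0), (192, 20, 2, -2), (198, 16, 2, 0), (204, 12, 2, -1), (210, 10, 2, -6), (216, 73, 0, -190), (222, 6, 1, -18), (228, 9, 1, -33), (234, 9, 1, -43), (240, 10, 1, -51), (246, 9, 1, -57), (252, 9, 1, -63), (258, 9, 1, -69), (264, 31, 1, -113), 
258 [(186, 24, 7, -1), (192, 20, 7, -1), (198, 16, 7, -1), (204, 12, 7, -2), (210, 9, 7, -3), (216, 8, 6, -12), (222, 6, 6, -17), (228, 11, 6, -39), (234, 36, 3, -105), (240, 36, 3, -109), (246, 36, 3, -113), (252, 35, 3, -115), (258, 34, 3, -116), (264, 33, 3
266 [(186, 24, 12, -1), (192, 20, 12, -1), (198, 16, 12, -1), (204, 12, 12, 0), (210, 9, 12, -3), (216, 4, 12, -1), (222, 0, 12, -2), (228, 11, 10, -39), (234, 36, 6, -105), (240, 36, 5, -109), (246, 36, 5, -113), (252, 36, 5, -117), (258, 36, 5, -119), (264, 
309.1058887553678 192.42239553446518
```

>>> {"api": "apply_moves", "payload": {
  "motion": "0 0 0.0012 0;0 0 0.0012 0;0 0 0.0012 0;0 0 0.0012 0;0 0 0.0012 0;0 0 0.0012 0"
}}

```text
time: 8.28
tool_pos: [443.6, 301.7, 30.4]
tcp_rot: [3.142, 0.0, 0.32]
contact_force: [0.5, -0.2, 0.5]
grip_width: 0.2
finger_force: 0.0
```

>>> {"api": "apply_moves", "payload": {
  "motion": "0 0 0.0012 0;0 0 0.0012 0;0 0 0.0012 0"
}}

```text
time: 8.65
tool_pos: [443.6, 301.7, 26.8]
tcp_rot: [3.142, 0.0, 0.32]
contact_force: [-0.1, 0.4, -0.2]
grip_width: 0.4
finger_force: 0.0
```

>>> {"api": "apply_moves", "payload": {
  "motion": "0 0 0.0012 0;0 0 0.0012 0;0 0 0.0012 0"
}}

```text
time: 9.02
tool_pos: [443.6, 301.7, 23.2]
tcp_rot: [3.141, -0.0, 0.32]
contact_force: [-1.0, -0.0, 0.7]
grip_width: 0.4
finger_force: 0.0
```

>>> {"api": "apply_moves", "payload": {
  "motion": "0 0 0.001 0;0 0 0.001 0;0 0 0.001 0"
}}

```text
time: 9.4
tool_pos: [443.6, 301.8, 20.5]
tcp_rot: [3.142, -0.0, 0.32]
contact_force: [-1.6, -0.4, 4.4]
grip_width: 0.4
finger_force: 2.4
```

```bash
sed -i 's/range(186,300,6)/range(204,240,3)/;s/e1.png/e2.png/' e.py; python3 e.py
```

```text
250 [(204, 18, 1, -18), (207, 16, 1, -18), (210, 14, 1, -18), (213, 12, 1, -18), (216, 11, 1, -20), (219, 9, 1, -21), (222, 10, 1, -27), (225, 9, 1, -29), (228, 9, 1, -35), (231, 9, 1, -39), (234, 9, 1, -43), (237, 9, 1, -47)]
258 [(204, 18, 6, -19), (207, 16, 6, -18), (210, 14, 6, -18), (213, 12, 6, -18), (216, 10, 6, -19), (219, 8, 6, -19), (222, 8, 6, -23), (225, 11, 6, -35), (228, 11, 6, -39), (231, 11, 5, -43), (234, 36, 3, -105), (237, 36, 3, -107)]
266 [(204, 18, 11, -19), (207, 16, 11, -18), (210, 14, 11, -18), (213, 12, 11, -17), (216, 10, 11, -19), (219, 8, 11, -18), (222, 6, 11, -18), (225, 4, 11, -18), (228, 11, 10, -38), (231, 11, 10, -42), (234, 36, 6, -104), (237, 36, 6, -106)]
309.1058887553678 192.42239553446518
```

View pics/e2.png

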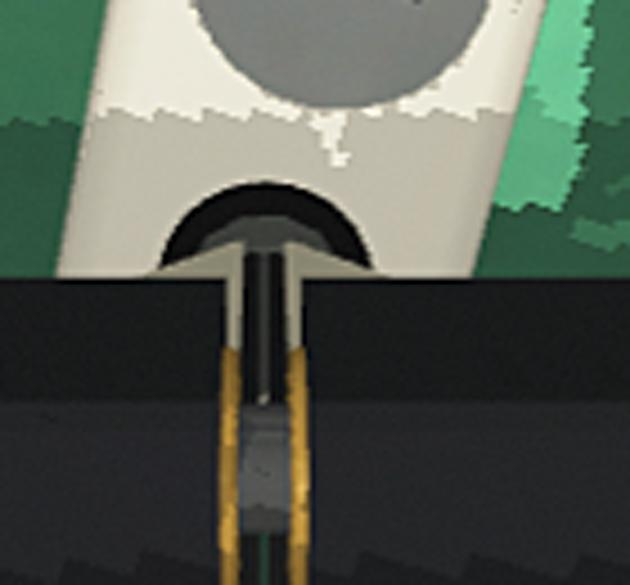

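The fingertip touches the key now, with 4.4 N at TCP 20.5, so the effective tip is about 33 mm behind the TCP. I'll press about 7 mm more.

>>> {"api": "apply_moves", "payload": {
  "motion": "0 0 0.001 0;0 0 0.001 0;0 0 0.001 0"
}}

```text
time: 9.82
tool_pos: [443.6, 301.7, 17.4]
tcp_rot: [3.142, -0.0, 0.32]
contact_force: [-1.8, -1.0, 5.7]
grip_width: 0.1
finger_force: 2.9
```

>>> {"api": "apply_moves", "payload": {
  "motion": "0 0 0.001 0;0 0 0.001 0;0 0 0.001 0;0 0 0.001 0;0 0 0 0"
}}

```text
time: 10.45
tool_pos: [443.6, 301.7, 13.4]
tcp_rot: [3.142, -0.0, 0.32]
contact_force: [-1.1, -1.7, 6.1]
grip_width: 0.4
finger_force: 2.8
```

```bash
python3 e.py|head -2
```

```text
250 [(204, 20, 1, -25), (207, 18, 1, -26), (210, 16, 1, -26), (213, 14, 1, -25), (216, 13, 1, -26), (219, 11, 1, -26), (222, 9, 1, -26), (225, 9, 1, -30), (228, 9, 1, -35), (231, 10, 1, -40), (234, 9, 1, -42), (237, 10, 1, -47)]
258 [(204, 20, 6, -25), (207, 18, 6, -26), (210, 16, 6, -25), (213, 15, 6, -26), (216, 13, 6, -25), (219, 11, 6, -26), (222, 9, 6, -25), (225, 11, 6, -34), (228, 11, 6, -39), (231, 11, 5, -43), (234, 36, 3, -105), (237, 36, 3, -107)]
```

>>> {"api": "apply_moves", "payload": {
  "motion": "0 0 -0.005 0;0 0 -0.015 0;0 0 -0.025 0;0 0 -0.03 0;0 0 -0.03 0;0 0 -0.025 0;0 0 -0.01 0;0 0 0 0"
}}

```text
time: 11.5
tool_pos: [443.8, 301.8, 153.8]
tcp_rot: [-3.142, -0.001, 0.32]
contact_force: [0.0, 0.2, 0.4]
grip_width: 0.5
finger_force: 0.0
```

```bash
sed 's/k\[2\])<5/k[2])<2.7/' w.py>w2.py; for z in 42 46 50 54; do python3 w2.py 444 300.5 $z 2; done
```

```text
466 [444.3 300.3  41. ] [249. 181.] [443.8 301.8 153.8]
304 [443.4 300.7  45. ] [249. 182.] [443.3 301.6 152.9]
0  [nan nan] [443.  301.4 152.4]
0  [nan nan] [443.  301.4 152.2]w2.py:11: RuntimeWarning: Mean of empty slice.
  print(s.sum(),W[s].mean(0).round(1) if s.any() else'',uv[s].mean(0).round(),o["tool_pos"].round(1))
  ret = um.true_divide(
w2.py:11: RuntimeWarning: Mean of empty slice.
  print(s.sum(),W[s].mean(0).round(1) if s.any() else'',uv[s].mean(0).round(),o["tool_pos"].round(1))
  ret = um.true_divide(
```

The bar key is now at about 45 mm, so 8–9 mm in. On to the warmer.

>>> {"api": "apply_moves", "payload": {
  "motion": "-0.0204 0.051 0 0;-0.0204 0.051 0 0;-0.0204 0.051 0 0;-0.0204 0.051 0 0;-0.0204 0.051 0 0;-0.0204 0.051 0 0"
}}

```text
time: 12.45
tool_pos: [422.9, -28.9, 152.8]
tcp_rot: [-3.141, 0.001, 0.32]
contact_force: [1.0, 0.8, -0.4]
grip_width: 0.6
finger_force: 0.0
```

>>> {"api": "apply_moves", "payload": {
  "motion": "-0.0204 0.051 0 0;-0.0204 0.051 0 0;-0.0204 0.051 0 0;-0.0204 0.051 0 0;-0.0204 0.051 0 0;0 0 0 0;0 0 0 0"
}}

```text
time: 13.32
tool_pos: [406.4, -300.6, 152.5]
tcp_rot: [-3.139, 0.001, 0.319]
contact_force: [0.4, 0.9, -0.2]
grip_width: 0.2
finger_force: 0.0
```

```bash
python3 w.py 407 -302 52 3
```

```text
353 [ 407.4 -302.7   52.1] [250. 183.] [ 406.4 -300.6  152.5]
```

>>> {"api": "apply_moves", "payload": {
  "motion": "0.0003 0.0022 0.02 0;0 0 0.025 0;0 0 0.025 0;0 0 0.025 0;0 0 0.018 0;0 0 0.008 0;0 0 0.004 0;0 0 0 0"
}}

```text
time: 14.38
tool_pos: [408.2, -303.3, 28.7]
tcp_rot: [3.141, -0.0, 0.32]
contact_force: [-0.4, -0.2, 0.0]
grip_width: 0.3
finger_force: 0.0
```

>>> {"api": "apply_moves", "payload": {
  "motion": "0 0 0.0012 0;0 0 0.0012 0;0 0 0.0012 0;0 0 0.0012 0;0 0 0.0012 0;0 0 0.0012 0;0 0 0.0012 0"
}}

```text
time: 15.25
tool_pos: [407.9, -303.4, 20.1]
tcp_rot: [3.141, -0.0, 0.32]
contact_force: [-1.4, 0.8, 3.4]
grip_width: 0.3
finger_force: 2.1
```

Contact was made near 20.5 mm. I'll press about 8 mm further.

>>> {"api": "apply_moves", "payload": {
  "motion": "0 0 0.001 0;0 0 0.001 0;0 0 0.001 0;0 0 0.001 0"
}}

```text
time: 15.75
tool_pos: [407.9, -303.4, 16.0]
tcp_rot: [3.141, -0.0, 0.32]
contact_force: [-0.8, 1.2, 5.9]
grip_width: 0.4
finger_force: 2.8
```

>>> {"api": "apply_moves", "payload": {
  "motion": "0 0 0.001 0;0 0 0.001 0;0 0 0.001 0;0 0 0.001 0;0 0 0 0"
}}

```text
time: 16.38
tool_pos: [407.9, -303.4, 12.0]
tcp_rot: [3.141, -0.0, 0.32]
contact_force: [-0.3, 1.7, 4.6]
grip_width: 0.8
finger_force: 2.7
```

>>> {"api": "apply_moves", "payload": {
  "motion": "0 0 -0.005 0;0 0 -0.015 0;0 0 -0.025 0;0 0 -0.03 0;0 0 -0.03 0;0 0 -0.025 0;0 0 -0.01 0;0 0 0 0"
}}

```text
time: 17.38
tool_pos: [408.0, -303.5, 152.4]
tcp_rot: [3.14, -0.001, 0.32]
contact_force: [-0.3, -0.4, -0.1]
grip_width: 0.0
finger_force: 0.0
```

```bash
for z in 39 43.5 50; do python3 w2.py 407 -302 $z 4 2>/dev/null; done
```

```text
955 [ 410.5 -301.5   37.2] [247. 177.] [ 408.  -303.5  152.4]
325 [ 407.1 -302.9   43.4] [247. 182.] [ 407.7 -303.1  151.6]
0  [nan nan] [ 407.4 -303.   151.1]
```

The warmer key is 8.5 mm in. On to the lamp supply.

>>> {"api": "apply_moves", "payload": {
  "motion": "0.0324 -0.045 0 0;0.0324 -0.045 0 0;0.0324 -0.045 0 0;0.0324 -0.045 0 0;0.0324 -0.045 0 0;0.0324 -0.045 0 0;0.0324 -0.045 0 0;0.0324 -0.045 0 0"
}}

```text
time: 18.52
tool_pos: [540.6, 121.6, 150.8]
tcp_rot: [-3.141, 0.002, 0.32]
contact_force: [0.5, -0.7, 0.9]
grip_width: 0.7
finger_force: 0.0
```

>>> {"api": "apply_moves", "payload": {
  "motion": "0 0 0 0;0 0 0 0;0 0 0 0"
}}

```text
time: 18.9
tool_pos: [540.4, 118.6, 151.5]
tcp_rot: [3.141, 0.001, 0.318]
contact_force: [-0.3, -0.5, -0.5]
grip_width: 0.5
finger_force: 0.0
```

```bash
python3 w.py 540 120.5 76 5
```

```text
412 [541.5 121.1  76.2] [245. 188.] [540.4 118.6 151.5]
```

>>> {"api": "apply_moves", "payload": {
  "motion": "0.0015 -0.0015 0.015 0;0 0 0.025 0;0 0 0.025 0;0 0 0.02 0;0 0 0.01 0;0 0 0.004 0;0 0 0 0"
}}

```text
time: 19.82
tool_pos: [541.9, 121.6, 53.1]
tcp_rot: [3.141, -0.0, 0.32]
contact_force: [0.2, 0.0, 1.2]
grip_width: 0.3
finger_force: 0.0
```

>>> {"api": "apply_moves", "payload": {
  "motion": "0 0 0.0012 0;0 0 0.0012 0;0 0 0.0012 0;0 0 0.0012 0;0 0 0.0012 0;0 0 0.0012 0;0 0 0.0012 0"
}}

```text
time: 20.7
tool_pos: [541.7, 121.7, 44.6]
tcp_rot: [3.141, -0.0, 0.32]
contact_force: [-1.5, 0.6, 3.9]
grip_width: 0.7
finger_force: 2.0
```

>>> {"api": "apply_moves", "payload": {
  "motion": "0 0 0.001 0;0 0 0.001 0;0 0 0.001 0;0 0 0.001 0"
}}

```text
time: 21.2
tool_pos: [541.7, 121.7, 40.6]
tcp_rot: [3.141, -0.0, 0.32]
contact_force: [-1.2, -0.0, 6.2]
grip_width: 0.3
finger_force: 2.7
```

>>> {"api": "apply_moves", "payload": {
  "motion": "0 0 0.001 0;0 0 0.001 0;0 0 0.001 0;0 0 0.001 0;0 0 0 0"
}}

```text
time: 21.82
tool_pos: [541.8, 121.7, 36.6]
tcp_rot: [3.141, -0.0, 0.32]
contact_force: [-0.9, -1.0, 5.1]
grip_width: 0.1
finger_force: 2.7
```

>>> {"api": "apply_moves", "payload": {
  "motion": "0 0 -0.005 0;0 0 -0.015 0;0 0 -0.025 0;0 0 -0.03 0;0 0 -0.03 0;0 0 -0.02 0;0 0 0 0;0 0 0 0"
}}

```text
time: 22.82
tool_pos: [541.3, 121.7, 161.0]
tcp_rot: [-3.141, 0.001, 0.32]
contact_force: [-0.7, -0.3, -0.9]
grip_width: 0.2
finger_force: 0.0
```

```bash
for z in 67.5 76; do python3 w2.py 541 121 $z 6 2>/dev/null; done; python3 b.py | grep -v body|head -4
```

```text
360 [541.  121.   67.9] [248. 186.] [541.3 121.7 161. ]
0  [nan nan] [541.1 121.7 160.5]
top bar 0 [nan nan nan]  [142. 209.] 249
top warmer 0 [nan nan nan]  [356.5 224.5] 78
top lamp 0 [nan nan nan]  [206.  174.4] 210
top mixer 45 [ 524.3 -114.5   75.8] [20. 19.  9.] [290.6 183.1] 124b.py:10: RuntimeWarning: Mean of empty slice.
  print(n,k,s.sum(),W[s].mean(0).round(1),np.ptp(W[s],0).round() if s.any() else '', uv[dark].mean(0).round(1),dark.sum())
  ret = um.true_divide(
b.py:12: RuntimeWarning: Mean of empty slice.
  body=(np.hypot(*(uv-x[i]).T)<60)&(abs(W[:,2]-(x[2]-16))<4)&(np.hypot(*(W-W[s].mean(0)).T[:2])<160)&(g>110)
```

All three keys are in, the mixer key is still out at 75.8 mm, and the arm is clear.

```bash
python3 -c "
from plant import bot
print(bot.close_job())"
```

```text
the job is handed in; nothing more can be done
None
```

I pressed the power bar, slide warmer and lamp supply keys in that order, each about 8–9 mm in at no more than about 6 N, left the mixer key out, and handed the job in; no verdict was returned.

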